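# Serving board out from under the gift boxes

### The arm

A 6-joint arm with a two-finger parallel gripper is mounted at the origin on the work surface. World frame = base frame: x ahead of the robot, y to its left, z up, the work surface at z = 0. Lengths are in m, angles in rad, forces in N, time in s.
With the tool pointing down it reaches from about 0.25 to 0.775 m from the base axis. Payload 4 kg.
Tool frame: the origin (TCP) lies at the very end of the fingers, on their centre line; the grasp point (between the pads) lies 19 mm behind it; z points along the fingers, y is the direction in which the jaws open and shut (so a half turn about z gives the same grasp; the last joint's range is limited). The gripper opens to 85 mm and grips with 20 to 120 N. Pads are 22 mm wide; open, the fingers measure 114 mm over their backs; the gripper's body (76 mm by 85 mm) begins 54 mm behind the grasp point. The pads swing forward as they close: fully open they stand 13 mm farther back than shut.
Start: joints at [-1.259, 0.087, 1.371, -0, 1.684, -0.103], TCP at [0.222, -0.503, 0.21] pointing down, gripper open.
Joint ranges: [-3.1, 3.1], [-0.76, 2.03], [0.27, 2.55], [-1.08, 4.22], [0.17, 2.65], [-2.57, 2.57]. Speed limits (rad/s): [2.79, 2.79, 3.14, 3.14, 3.14, 3.14].

### API

Orientations are given as a 3x3 rotation matrix whose columns are the frame's x, y, z axes.
In Python, from cell import r, command_gripper, ik, status, imaging, ticket, nets gives the robot as it stands. Calls block until the motion is done:
- r.goto(position, orientation): joint-space move of the TCP to a pose.
- r.servo_line(position, ori=None, speed=0.15): straight line of the TCP; ori=None keeps the orientation; speed is the mean speed in m/s.
- r.set_joints(angles): joint-space move.
- command_gripper(opening): finger opening in m; the grip force is fixed at half the most; returns when the fingers have stopped.
- r.pause(seconds).
- ik(position, orientation): joint angles nearest the present ones, or None.
- status.sense(): the state.
- imaging.get_image(name): name is "scene" or "top" or "wrist"; returns (picture, depth): 420x560x3 uint8, red, green, blue; 420x560 float32, m along the optical axis (not along the pixel's ray), 0 where there is no reading.
- imaging.camera_params(name): a dict with "mtx" (3x3 intrinsics, pixels), "origin" and "attitude" of the camera in the world. Camera axes: x right, y down, z forward; pixel columns grow to the right and rows downward; lengths in m; the calibration is good to about 2 mm. A picture is of the moment at which its call begins: read the wrist's pose just before it. camera_params takes no time and is no camera call; for the wrist camera it gives the pose at the moment of the call.
A pose or a line that the arm cannot do raises r.PlanningError and nothing moves.
- ticket.finish_job(): hands the job in, once; it reports no verdict.
Trained networks look in the newest picture that a camera, given by its name, has taken for a name from the list of things; names that differ only in an ending like _2 or _b are one class to them, and where a whole thing is asked for, a point or a joint stands for the part that bears it (a point fixed in the world has none). Each returns a list of dicts, best first, with "conf" (0 to 1); they miss things now and then, are a little off and sometimes report something else, mostly with a low value. They report only what shows in the picture. A call takes as long as a camera call. They do not tell look-alikes from the thing itself.
- nets.find_in(camera, target): "bbox" ([left, top, right, bottom] in pixels, round what is visible of it).
- nets.mark_of(camera, target): "pixel" ([column, row] in pixels: a listed point, or the origin of a listed thing).
The state is a dict: "time": time; "joints": joint angles; "joint_velocities": joint speeds; "joint_efforts": joint torques, N m; "tcp_pos": TCP position; "orientation": TCP orientation; "contact_force": force on the tool from outside, world axes, zero at the start; "wrist_torque": the same for the moment, N m; "finger_gap": finger opening in m.
Only numpy, scipy, OpenCV 4.12 (cv2) and the standard library are available. Lean on these libraries where they do the work, as an engineer would, in place of code of your own. Each camera call takes 0.05 s, during which the arm holds its last target.

### The job

The small wooden serving board is at the bottom of the pile of two gift boxes in the brass-railed tray, with its handle sticking out under the rail. Draw the board out from under the pile by its handle, so that the rail holds the boxes back, and leave it lying flat on the table, clear of the tray. The two boxes must stay in the tray, upright and one on the other; do not lift or topple them.

Things in the scene. Friction and masses are not known exactly. Their poses are not given: they have to be found in the camera images.
- board_handle (a point): Handle centre (grasp here), mid-thickness, of the paddle-shaped wooden serving board under the boxes. Board 10 mm thick, 0.15 kg: handle 30 mm wide, blade 120 x 80 mm. x runs from handle to blade, z up. From here the handle ends 40 mm along -x; the blade spans 85 to 205 mm along +x. At the start it is 15 mm up (overhanging the tray), on the table 5 mm. The bare round-bladed board is not wanted.
- tray: Fixed dark-wood tray; origin under its centre, on the table. Floor 160 x 160 mm, 10 mm thick. Brass rail (7 mm bar, axis 42 mm above the table) all round as a 140 mm square, on thin posts. The -x side has corner posts only: there the handle comes out below the rail (18 mm gap above the board), along -x within 3 degrees, and the way out is free. Small loose things stand 110 mm or more to its sides.
- lower_box_center (a point): Centre of the lower, black gift box, 120 (along the tray's x) x 90 x 45 mm high, about 0.3 kg, loose. It rests on the blade, 3 to 9 mm behind the -x rail, which stops it when the board is drawn; it then comes down 10 mm onto the tray's floor, its centre 32.5 mm above the table.
- upper_box_center (a point): Centre of the upper, cream gift box, 100 x 75 x 40 mm high, about 0.18 kg, loose on top of the black one. Its top is 105 mm above the table at the start, and its centre is at 75 mm when the pile stands on the tray's floor.
Things that resemble listed ones, but are neither listed nor needed, are in the scene too. Leave any blue, orange or purple look-alike of the part that bears lower_box_center alone.

How it is judged:
By the outcome, as a careful person would: the job done as asked, in the order asked, and still so for the second after the job is handed in, with the robot touching nothing.
It also fails if it takes over 35 s, if anything falls off the work surface, if the arm or the gripper's body presses on something with over 40 N, if the wrist force passes 120 N, or if a joint passes its speed limit or range.

## Working session

There is one attempt and no reset: what is moved stays moved. The work goes in short steps, each a Python script; the robot and the scene stay as the last script left them, time stands still between calls to the robot, and variables do not carry over. Pictures are saved under pics/ and viewed, and the job is handed in when it is done.

```bash
mkdir -p pics; ls
python3 - <<'E'
from cell import r, command_gripper, ik, status, imaging, ticket, nets
import cv2
for n in ["scene","top"]:
    im,d=imaging.get_image(n); cv2.imwrite(f"pics/{n}0.png",im[:,:,::-1])
    for t in ["board_handle","tray","lower_box_center","upper_box_center"]:
        print(n,t,nets.find_in(n,t),nets.mark_of(n,t))
    print({k:v for k,v in imaging.camera_params(n).items()})
print(status.sense())
E
```

```text
pics
scene board_handle [{'bbox': [172.0, 219.4, 225.1, 249.7], 'conf': 0.57}] [{'pixel': [190.3, 232.0], 'conf': 0.93}]
scene tray [{'bbox': [204.5, 227.6, 320.3, 312.1], 'conf': 0.74}] []
scene lower_box_center [{'bbox': [284.0, 158.8, 357.4, 220.3], 'conf': 0.98}, {'bbox': [273.1, 319.3, 367.0, 417.6], 'conf': 0.9}, {'bbox': [219.4, 236.9, 304.7, 291.8], 'conf': 0.72}, {'bbox': [366.3, 194.7, 450.3, 267.6], 'conf': 0.62}] [{'pixel': [406.6, 226.6], 'conf': 0.97}, {'pixel': [322.8, 188.4], 'conf': 0.94}, {'pixel': [317.8, 365.0], 'conf': 0.58}]
scene upper_box_center [{'bbox': [221.3, 205.8, 294.5, 268.9], 'conf': 0.58}] [{'pixel': [259.7, 238.3], 'conf': 0.79}, {'pixel': [189.5, 233.3], 'conf': 0.5}]
{'mtx': array([[499.78178188,   0.        , 275.75901798],
       [  0.        , 499.78178188, 216.30629038],
       [  0.        ,   0.        ,   1.        ]]), 'origin': array([0.98940823, 0.47017859, 0.77822348]), 'attitude': array([[-0.48176026,  0.67709575, -0.55628086],
       [ 0.87630208,  0.37318955, -0.30467066],
       [ 0.001307  , -0.6342483 , -0.77312831]])}
top board_h
[... 1171 characters left out ...]
8360009e+00, -1.03089720e-01]), 'joint_velocities': array([ 0.00078042,  0.00054825,  0.00054939, -0.00042534, -0.0001312 ,
       -0.00181114]), 'joint_efforts': array([-9.22058352e-04, -3.51721287e+01, -3.13463652e+01, -2.03258451e-04,
        2.28151134e-04, -5.03920660e-06]), 'tcp_pos': array([ 0.22166427, -0.50339013,  0.20976631]), 'orientation': array([[ 9.15201277e-01,  4.02997045e-01,  6.04820084e-05],
       [ 4.02997049e-01, -9.15201268e-01, -1.29553504e-04],
       [ 3.14353163e-06,  1.42941603e-04, -9.99999990e-01]]), 'contact_force': array([ 0.1533503 , -0.14402614,  0.2044542 ]), 'wrist_torque': array([-0.02500626,  0.03483237, -0.02510585]), 'finger_gap': 0.08533979615989402}
```

View pics/scene0.png

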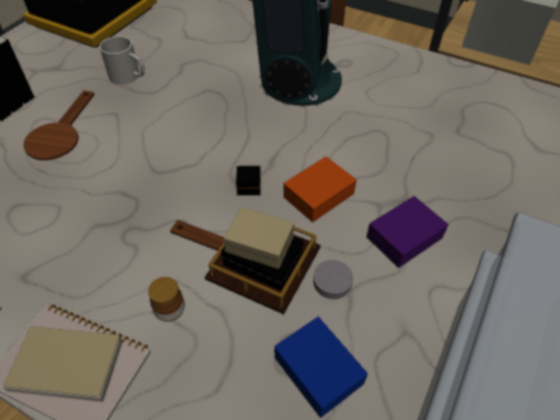

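View pics/top0.png

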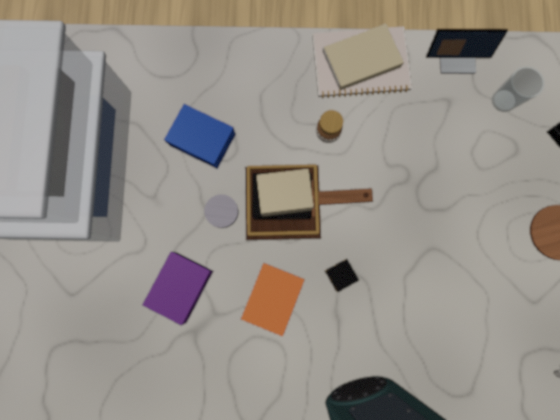

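The top view shows the tray at about (283,202) with the cream box on the black one, and the handle pointing right (world -y) to about (372,196). The blue, orange and purple boxes are decoys, and the way out is free. Next I'll measure the handle and tray.

```bash
cat > h.py <<'E'
import numpy as np, cv2
def w(px,z,c):
    K,o,R=c["mtx"],c["origin"],c["attitude"]
    px=np.atleast_2d(px); ray=np.c_[(px-[K[0,2],K[1,2]])/K[0,0],np.ones(len(px))]@R.T
    return o+ray*((z-o[2])/ray[:,2])[:,None]
def cloud(d,c):
    K,o,R=c["mtx"],c["origin"],c["attitude"]
    v,u=np.mgrid[:d.shape[0],:d.shape[1]]
    p=np.stack([(u-K[0,2])/K[0,0]*d,(v-K[1,2])/K[1,1]*d,d],-1)
    return p@R.T+o
E
python3 - <<'E'
from h import *
from cell import *
from cell import imaging
def proc(n,roi,net):
    im,d=imaging.get_image(n); c=imaging.camera_params(n)
    P=cloud(d,c)
    hsv=cv2.cvtColor(im,cv2.COLOR_RGB2HSV)
    u0,v0,u1,v1=roi
    m=np.zeros(d.shape,np.uint8); s=hsv[v0:v1,u0:u1]
    m[v0:v1,u0:u1]=((s[...,1]>90)&((s[...,0]<15)|(s[...,0]>170)))
    k,lab,st,_=cv2.connectedComponentsWithStats(m)
    b=1+np.argmax(st[1:,4]); m=lab==b
    v,u=np.nonzero(m); print(n,st[b], 'depth z med',np.median(P[m][:,2]))
    q=w(np.c_[u,v],0.02,c)[:,:2]
    rr=cv2.minAreaRect((q*1000).astype(np.float32)); print(rr, 'box',cv2.boxPoints(rr).round(1).tolist())
    print('net pt',w(net,0.02,c))
    # heights
    for zlo,zhi,t in [(.095,.115,'cream top')]:
        mm=(P[...,2]>zlo)&(P[...,2]<zhi)
        mm[:,:]&=(np.abs(P[...,0]-q[:,0].mean())<.2)&(P[...,1]>q[:,1].mean()-.05)&(P[...,1]<q[:,1].mean()+.3)
        r2=cv2.minAreaRect((P[mm][:,:2]*1000).astype(np.float32)); print(t,mm.sum(),r2)
proc("top",(322,180,385,215),[351.3,196.7])
proc("scene",(165,215,224,252),[190.3,232])
c=imaging.camera_params("top")
print('tray net corners z=.042', w([[245.9,163.2],[324,163.2],[324,239.7],[245.9,239.7]],.042,c)[:,:2])
E
```

```text
top [322 189  50  15 594] depth z med 0.021091029976742004
((555.0069580078125, 61.220298767089844), (25.604372024536133, 106.0537338256836), 4.449162006378174) box [[538.0999755859375, 113.0999984741211], [546.4000244140625, 7.400000095367432], [571.9000244140625, 9.300000190734863], [563.7000122070312, 115.0999984741211]]
net pt [[0.55396876 0.05099589 0.02      ]]
cream top 2055 ((547.634521484375, 193.494140625), (75.41402435302734, 99.79173278808594), 7.920009136199951)
scene [171 221  53  29 712] depth z med 0.020139793513710147
((555.2593383789062, 61.79767990112305), (31.014326095581055, 106.49044799804688), 4.378122329711914) box [[535.7000122070312, 113.69999694824219], [543.9000244140625, 7.5], [574.7999877929688, 9.899999618530273], [566.7000122070312, 116.0999984741211]]
net pt [[0.5567629  0.04694668 0.02      ]]
cream top 2257 ((545.0341796875, 193.9248504638672), (79.20716094970703, 100.8865737915039), 7.5975446701049805)
tray net corners z=.042 [[0.61699585 0.27481427]
 [0.6199322  0.11148274]
 [0.45962086 0.11097942]
 [0.45682162 0.26985761]]
```

```bash
python3 -c "
import cv2
a=cv2.imread('pics/top0.png')[150:250,235:385];cv2.imwrite('pics/top0c.png',cv2.resize(a,None,fx=5,fy=5,interpolation=cv2.INTER_CUBIC))"
```

```text
(no output)
```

View pics/top0c.png

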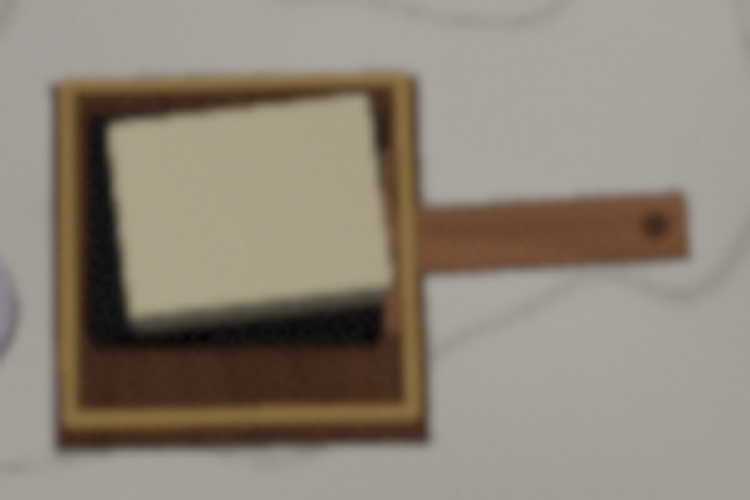

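Both cameras agree. The handle centre is at about (0.556, 0.048), and its axis +x is (-0.077, 0.997). I'll approach vertically, check with the wrist camera, then grasp.

```bash
cat >> h.py <<'E'
ax=np.array([-0.0772,0.997,0]); ax/=np.linalg.norm(ax)
H=np.array([0.5562,0.0485,0])
def oris():
    y=np.array([ax[1],-ax[0],0]); z=np.array([0,0,-1.])
    return [np.c_[np.cross(s*y,z),s*y,z] for s in (1,-1)]
E
python3 - <<'E'
from h import *
from cell import r, command_gripper, ik, status, imaging, nets
for n in ("scene","top"):
    c=imaging.camera_params(n)
    for p in ([0,0,0],[0,0,.3],[.22,-.5,.21]):
        q=c["mtx"]@(c["attitude"].T@(np.array(p)-c["origin"])); print(n,p,q[:2]/q[2])
best=None
j0=status.sense()["joints"]
for O in oris():
    j=ik(H+[0,0,.2],O); print(j)
    if j is not None:
        k=np.abs(j-j0).max()
        if best is None or k<best[0]: best=(k,O)
O=best[1]; np.save("O.npy",O)
r.goto(H+[0,0,.2],O)
c=imaging.camera_params("wrist"); im,d=imaging.get_image("wrist"); cv2.imwrite("pics/w1.png",im[:,:,::-1])
print(nets.mark_of("wrist","board_handle"))
for m in nets.mark_of("wrist","board_handle")[:2]: print(w(m["pixel"],.015,c))
np.savez("w1.npz",im=im,d=d,**c)
s=status.sense(); print(s["time"],s["tcp_pos"])
E
```

```text
scene [0, 0, 0] [300.30697367  80.56630406]
scene [0, 0, 0.3] [305.84559009 -38.46983193]
scene [0.22, -0.5, 0.21] [69.36483685 -8.30456709]
top [0, 0, 0] [377.17847859 474.4174509 ]
top [0, 0, 0.3] [435.98229388 601.00201938]
top [0.22, -0.5, 0.21] [736.13859019 394.87006071]
[-1.45728816e-02  1.07804390e-01  1.36751298e+00 -4.44089210e-16
  1.66627529e+00 -9.18509777e-02]
None
[{'pixel': [276.5, 179.8], 'conf': 0.84}]
[[0.55791812 0.04525357 0.015     ]]
3.45 [0.55629519 0.04767077 0.20002366]
```

View pics/w1.png

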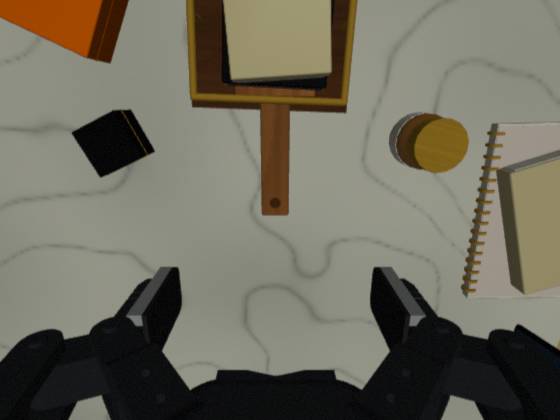

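The wrist view shows the handle running straight from (275,105) to (275,215), aligned with the jaws. The nearest things are about 160 mm away. Descending to grasp.

Run:
```python
from h import *
from cell import r, command_gripper, ik, status, imaging, nets
O=np.load("O.npy"); P=np.array([.557,.047,0])
r.servo_line(P+[0,0,.04],O,speed=.12)
r.servo_line(P+[0,0,.0075],O,speed=.05)
s=status.sense(); print(s["time"],s["tcp_pos"],s["contact_force"])
print(command_gripper(0.02))
s=status.sense(); print(s["time"],s["tcp_pos"],s["contact_force"],s["wrist_torque"],s["finger_gap"])
im,d=imaging.get_image("wrist"); cv2.imwrite("pics/w2.png",im[:,:,::-1])
im,d=imaging.get_image("scene"); cv2.imwrite("pics/s2.png",cv2.resize(im[150:350,130:400,::-1],None,fx=2.9,fy=2.9))
```

```text
5.7333 [0.55717604 0.04699994 0.00758647] [-0.42203343 -0.54954781  0.07925163]
False
6.3667 [0.55698661 0.0469892  0.00751732] [ 0.02534387 -0.41070357  0.64061117] [ 0.021433   -0.00874814 -0.05229746] 0.019816860281366963
```

View pics/w2.png

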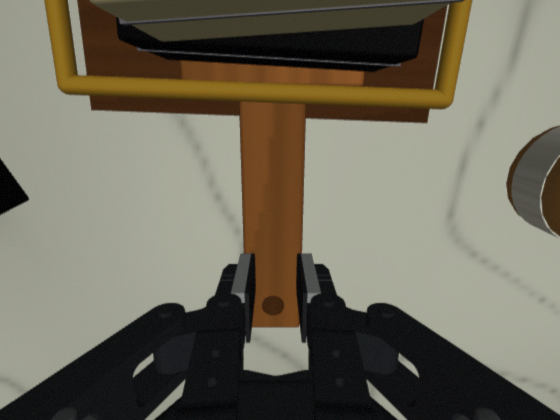

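View pics/s2.png

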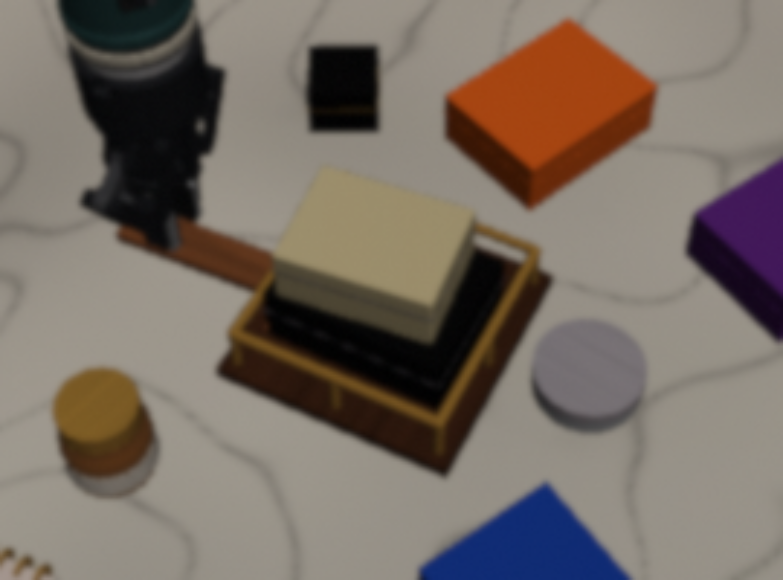

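The gap reads 20 mm although the handle is 30 mm wide, so the grip isn't on the handle. I'll check the fingertip height from wrist depth.

Run:
```python
from h import *
from cell import r, command_gripper, ik, status, imaging, nets
c=imaging.camera_params("wrist"); im,d=imaging.get_image("wrist"); P=cloud(d,c)
for v in (180,230,245,256,262,270,290,310,325,335):
    print(v,[(u,*(P[v,u]*1000).round(0).astype(int)) for u in (235,245,249,253,258,272,296,300,304,310,316)])
im2=cv2.resize(im[220:360,200:350,::-1],None,fx=5,fy=4); cv2.imwrite("pics/w3.png",im2[:600,:800])
s=status.sense(); print(s["time"],s["finger_gap"],s["contact_force"])
```

```text
180 [(235, np.int64(533), np.int64(83), np.int64(0)), (245, np.int64(540), np.int64(88), np.int64(20)), (249, np.int64(541), np.int64(88), np.int64(20)), (253, np.int64(543), np.int64(89), np.int64(21)), (258, np.int64(546), np.int64(89), np.int64(20)), (272, np.int64(552), np.int64(89), np.int64(19)), (296, np.int64(564), np.int64(90), np.int64(20)), (300, np.int64(565), np.int64(90), np.int64(21)), (304, np.int64(569), np.int64(86), np.int64(1)), (310, np.int64(573), np.int64(86), np.int64(-1)), (316, np.int64(576), np.int64(86), np.int64(-1))]
230 [(235, np.int64(534), np.int64(54), np.int64(0)), (245, np.int64(541), np.int64(63), np.int64(20)), (249, np.int64(543), np.int64(63), np.int64(21)), (253, np.int64(545), np.int64(63), np.int64(20)), (258, np.int64(547), np.int64(63), np.int64(19)), (272, np.int64(554), np.int64(64), np.int64(20)), (296, np.int64(566), np.int64(65), np.int64(20)), (300, np.int64(568), np.int64(65), np.int64(20)), (304, np.int64(573), np.int64(57), np.int64(0)), (310, np.int64(576), np.int64(58), np.int64(0)), (316, np.int64(579), np.int64(58), np.int64(1
[... 3795 characters left out ...]
8), np.int64(56), np.int64(81)), (316, np.int64(569), np.int64(59), np.int64(85))]
335 [(235, np.int64(545), np.int64(63), np.int64(97)), (245, np.int64(546), np.int64(39), np.int64(67)), (249, np.int64(548), np.int64(38), np.int64(66)), (253, np.int64(548), np.int64(-16), np.int64(-1)), (258, np.int64(551), np.int64(-15), np.int64(0)), (272, np.int64(560), np.int64(-15), np.int64(0)), (296, np.int64(575), np.int64(-13), np.int64(1)), (300, np.int64(577), np.int64(-13), np.int64(1)), (304, np.int64(569), np.int64(40), np.int64(66)), (310, np.int64(569), np.int64(48), np.int64(76)), (316, np.int64(567), np.int64(65), np.int64(98))]
6.5167 0.02030625030840891 [0.14421046 1.07419434 0.23356415]
```

View pics/w3.png

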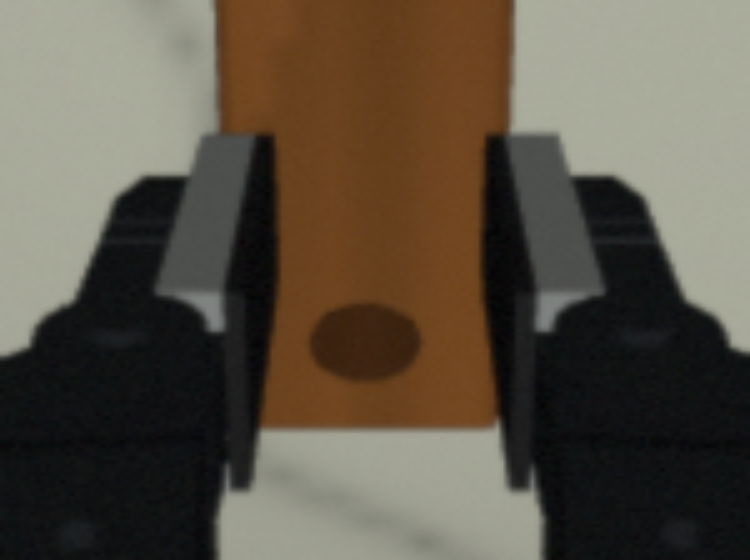

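The pads closed above the handle: the tips measure z≈34 mm while the TCP reads 7.5 mm. I'll open up, measure the tip offset at several openings, and compare.

Run:
```python
from h import *
from cell import r, command_gripper, ik, status, imaging, nets
def tip(im,d,c,tcp,tag):
    P=cloud(d,c); L=(P-tcp)
    # points around finger front face: near tool axis in y +-15
    m=(d>0)&(np.abs(L[...,1])<16)&(np.abs(L[...,0])<60)&(P[...,2]>.024)&(P[...,2]<tcp[2]+.07)
    zs=L[m][:,2]*1000; xs=L[m][:,0]*1000
    for sgn in (-1,1):
        k=np.sign(xs)==sgn
        if k.sum(): print(tag,sgn,'lowest z rel TCP',np.percentile(zs[k],[0,.5,2]).round(1),'inner |x|',np.percentile(np.abs(xs[k]),1).round(1))
W=np.load("w1.npz"); tip(W["im"],W["d"],dict(mtx=W["mtx"],origin=W["origin"],attitude=W["attitude"]),np.array([.5563,.0477,.2]),'open85')
O=np.load("O.npy")
for g in (0.02,0.04,0.06):
    if g>0.02: command_gripper(g)
    s=status.sense(); c=imaging.camera_params("wrist"); im,d=imaging.get_image("wrist"); tip(im,d,c,s["tcp_pos"],g)
    print(s["finger_gap"],s["time"],s["contact_force"])
```

```text
open85 -1 lowest z rel TCP [-176.  -174.7 -170.9] inner |x| 1.3
open85 1 lowest z rel TCP [-176.  -175.2 -173.1] inner |x| 1.4
0.02 -1 lowest z rel TCP [16.6 18.7 24. ] inner |x| 0.7
0.02 1 lowest z rel TCP [16.5 16.9 18.3] inner |x| 0.8
0.02030625030840891 6.5167 [0.14421046 1.07419434 0.23356415]
0.04 -1 lowest z rel TCP [16.7 18.7 24.2] inner |x| 0.7
0.04 1 lowest z rel TCP [16.5 16.9 18.3] inner |x| 0.8
0.040247768168001144 6.9 [-0.43064003 -0.61307076 -0.37200869]
0.06 -1 lowest z rel TCP [16.5 18.7 24.5] inner |x| 0.7
0.06 1 lowest z rel TCP [16.5 17.  18.4] inner |x| 0.8
0.06007844613162183 7.2833 [ 0.05732041  0.13554261 -0.62685166]
```

Run:
```python
from h import *
from cell import r, command_gripper, ik, status, imaging, nets
s=status.sense(); c=imaging.camera_params("wrist"); im,d=imaging.get_image("wrist"); cv2.imwrite("pics/w4.png",im[:,:,::-1])
P=cloud(d,c); L=(P-s["tcp_pos"])*1000
def col(L,lo,hi,tag):
    for x0 in range(lo,hi,2):
        m=(L[...,0]>x0)&(L[...,0]<x0+2)&(np.abs(L[...,1]-10)<5)&(L[...,2]<75)&(L[...,2]>-60)
        h=np.histogram(L[m][:,2],bins=np.arange(-60,76,4))[0]; nz=np.nonzero(h)[0]
        print(tag,x0,[(int(-60+4*i),int(h[i])) for i in nz])
print(c["origin"],s["tcp_pos"])
col(L,26,44,'60')
W=np.load("w1.npz"); L1=(cloud(W["d"],dict(mtx=W["mtx"],origin=W["origin"],attitude=W["attitude"]))-np.array([.5563,.0477,.2]))*1000
col(L1,38,54,'85')
```

```text
[0.5512391  0.12387849 0.17168771] [0.55700168 0.04699442 0.00749371]
60 26 [(-12, 8), (-8, 47)]
60 28 [(-12, 10), (-8, 47), (24, 7), (28, 28), (32, 39), (36, 43), (40, 46), (44, 51), (48, 46), (52, 59), (56, 65), (60, 65), (64, 25)]
60 30 [(-12, 9), (-8, 50), (24, 1), (28, 5), (32, 22), (36, 24), (40, 24), (44, 24), (48, 31), (52, 35), (56, 32), (60, 64), (64, 104), (68, 21)]
60 32 [(-12, 14), (-8, 44), (28, 3), (32, 25), (36, 17), (40, 24), (44, 23), (48, 24), (52, 30), (56, 33), (60, 53), (64, 53), (68, 45)]
60 34 [(-12, 12), (-8, 49), (28, 6), (32, 15), (36, 21), (40, 19), (44, 23), (48, 26), (52, 30), (56, 28), (60, 35), (64, 23), (68, 21)]
60 36 [(-12, 4), (-8, 54), (44, 2), (60, 1), (64, 12)]
60 38 [(-12, 14), (-8, 42), (32, 11), (36, 19), (40, 18), (44, 19), (48, 21), (52, 21), (56, 18), (64, 12)]
60 40 [(-12, 9), (-8, 51), (32, 12), (36, 15), (40, 26), (44, 26), (48, 26), (52, 32), (56, 16), (64, 5), (68, 25)]
60 42 [(-12, 7), (-8, 49), (32, 1), (36, 10), (40, 17), (44, 14), (48, 15), (52, 18), (56, 14), (64, 1), (68, 10)]
85 38 []
85 40 [(36, 5), (40, 10), (44, 17), (48, 10), (52, 14), (56, 11), (60, 19), (64, 22), (68, 10)]
85 42 [(32, 7), (36, 57), (40, 75), (44, 73), (48, 84), (52, 98), (56, 106), (60, 104), (64, 136), (68, 154)]
85 44 [(36, 9), (40, 23), (44, 26), (48, 28), (52, 26), (56, 33), (60, 35), (64, 40), (68, 60)]
85 46 [(36, 8), (40, 25), (44, 17), (48, 27), (52, 30), (56, 31), (60, 32), (64, 35), (68, 49)]
85 48 [(36, 2), (40, 6), (44, 7), (48, 7), (52, 12), (56, 10), (60, 11), (64, 14), (68, 12)]
85 50 [(40, 1), (44, 4), (48, 2), (52, 3), (56, 5), (60, 4), (64, 7)]
85 52 [(40, 12), (44, 30), (48, 24), (52, 31), (56, 30), (60, 37), (64, 26)]
```

View pics/w4.png

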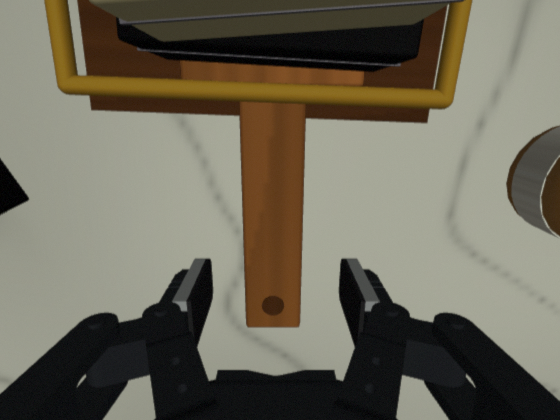

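The tips are consistently about 24 mm farther back than the stated TCP: +36 mm at 85, +28 at 60 and +25 at 20 mm opening. The 13 mm swing agrees with the description, but the offset doesn't. I'll go by the measured tips and descend in small, force-guarded steps.

Run:
```python
from h import *
from cell import r, command_gripper, ik, status, imaging, nets
O=np.load("O.npy"); P=np.array([.557,.047,0])
ok=True
for z in (.002,-.004,-.009,-.013,-.017):
    r.servo_line(P+[0,0,z],O,speed=.04)
    s=status.sense(); print(z,s["tcp_pos"][2].round(4),s["contact_force"].round(2),s["time"])
    if abs(s["contact_force"][2])>4: ok=False; print("contact"); break
if ok:
    print(command_gripper(0.02)); s=status.sense(); print(s["finger_gap"],s["contact_force"],s["wrist_torque"],s["time"])
    im,d=imaging.get_image("wrist"); cv2.imwrite("pics/w5.png",im[:,:,::-1])
```

```text
0.002 0.0013 [-0.44 -0.66  0.43] 7.6667
-0.004 -0.0046 [-0.17  0.4  -0.2 ] 7.9667
-0.009 -0.0094 [-1.08  0.36  0.75] 8.2417
-0.013 -0.0134 [ 0.24 -0.22  0.22] 8.4917
-0.017 -0.0174 [0.1  0.25 1.02] 8.7417
False
0.028474730885331 [-2.09837795 -0.5330306   3.31513217] [-0.07239153  0.31280608  0.17642299] 9.125
```

View pics/w5.png

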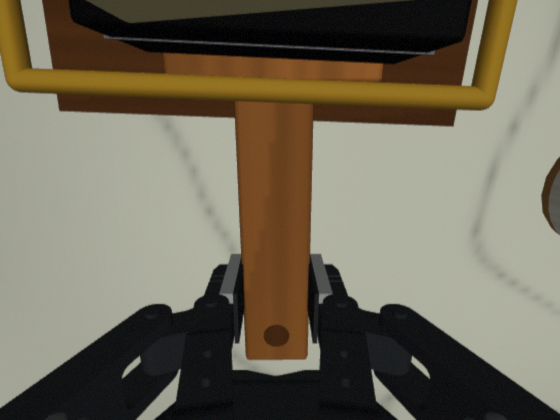

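The handle is now held between the pads (gap 28.5 mm, firm contact). I'll draw a short way, check, then continue.

Run:
```python
from h import *
from cell import r, command_gripper, ik, status, imaging, nets
O=np.load("O.npy"); p=status.sense()["tcp_pos"]; np.save("p0.npy",p)
r.servo_line(p-ax*.03,O,speed=.03)
s=status.sense(); print(s["finger_gap"],s["contact_force"],s["time"],s["tcp_pos"])
im,d=imaging.get_image("scene"); cv2.imwrite("pics/s6.png",cv2.resize(im[150:350,100:370,::-1],None,fx=2.9,fy=2.9))
im,d=imaging.get_image("wrist"); cv2.imwrite("pics/w6.png",im[:,:,::-1])
```

```text
0.02862401930217436 [-0.60618095  6.93755981  1.42763977] 10.325 [ 0.55949236  0.01964997 -0.01662006]
```

View pics/s6.png

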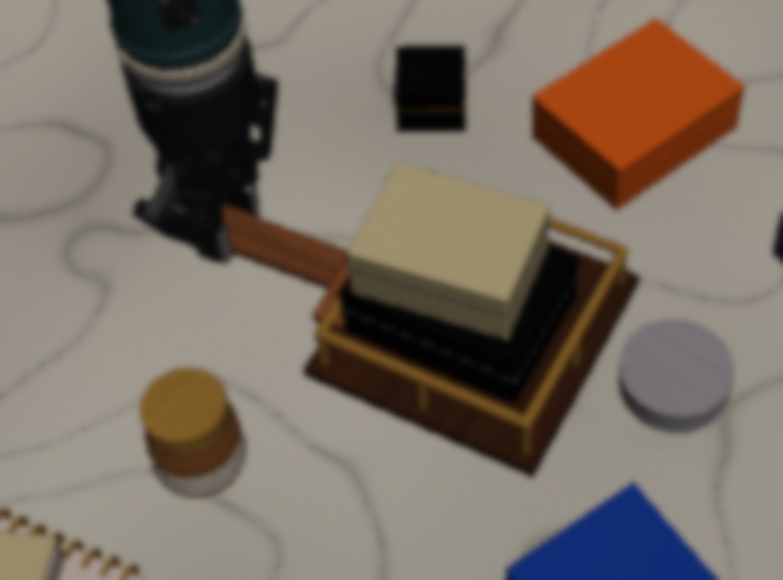

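View pics/w6.png

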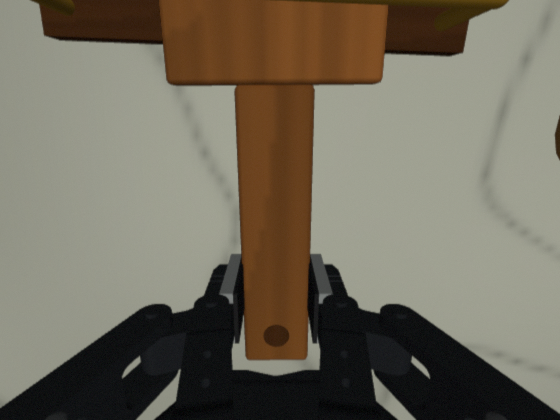

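The handle has come with the grip (same place in the wrist view), the blade is emerging below the rail, and the boxes are upright and held at the rail. Continuing.

Run:
```python
from h import *
from cell import r, command_gripper, ik, status, imaging, nets
O=np.load("O.npy"); p=np.load("p0.npy")
for t,v in ((.11,.05),(.195,.045)):
    r.servo_line(p-ax*t,O,speed=v)
    s=status.sense(); print(s["finger_gap"],s["contact_force"],s["time"],s["tcp_pos"])
im,d=imaging.get_image("scene"); cv2.imwrite("pics/s7.png",cv2.resize(im[130:330,70:340,::-1],None,fx=2.9,fy=2.9))
im,d=imaging.get_image("wrist"); cv2.imwrite("pics/w7.png",im[:,:,::-1])
```

```text
0.028417706656372325 [-0.08006661 -0.94096578 -1.20323066] 12.175 [ 0.56553372 -0.06320683 -0.01649335]
0.028447330380172636 [ 0.12883439  0.23795222 -1.85899747] 14.2167 [ 0.57198936 -0.1472575  -0.01657567]
```

View pics/s7.png

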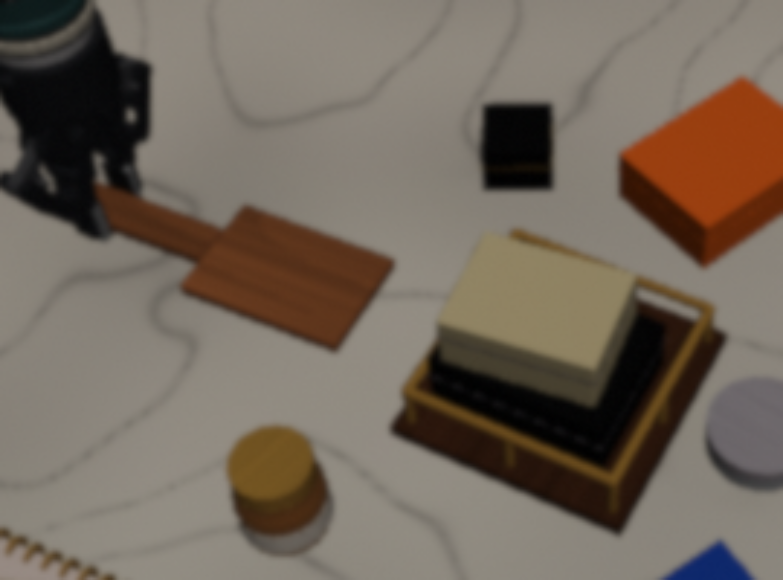

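View pics/w7.png

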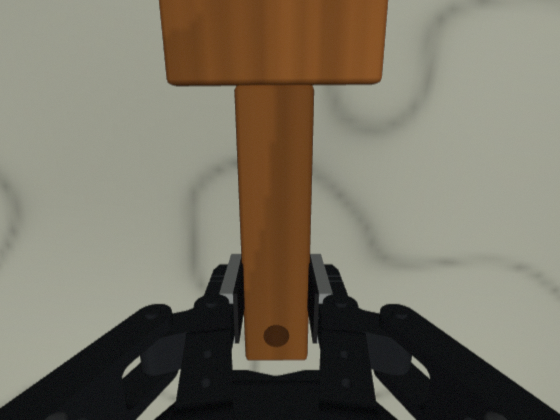

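The board is clear of the tray by about 40–50 mm, and the boxes stand on the tray floor. Now I'll lower it under force guard, release and retreat.

Run:
```python
from h import *
from cell import r, command_gripper, ik, status, imaging, nets
O=np.load("O.npy"); p=status.sense()["tcp_pos"]
f0=status.sense()["contact_force"][2]
for dz in (.003,.005,.0065,.008,.009):
    r.servo_line(p-[0,0,dz],O,speed=.03)
    s=status.sense(); print(dz,s["tcp_pos"][2].round(4),s["contact_force"].round(2),s["time"])
    if s["contact_force"][2]-f0>5: print('contact'); break
command_gripper(.06)
q=status.sense()["tcp_pos"]
r.servo_line(q+[0,0,.06],O,speed=.08)
r.servo_line(q+[0,0,.18],O,speed=.2)
im,d=imaging.get_image("scene"); cv2.imwrite("pics/s8.png",cv2.resize(im[130:330,70:340,::-1],None,fx=2.9,fy=2.9))
for (t) in ("top","scene"):
    im,d=imaging.get_image(t); c=imaging.camera_params(t); P=cloud(d,c)
    if t=="top": cv2.imwrite("pics/t8.png",im[:,:,::-1])
    x,y,z=P[...,0],P[...,1],P[...,2]
    m=(abs(x-.545)<.07)&(y>.12)&(y<.26)&(z>.07)&(z<.13)
    print(t,'pile top z',np.percentile(z[m],[5,50,95]),P[m][:,:2].mean(0), m.sum())
    hsv=cv2.cvtColor(im,cv2.COLOR_RGB2HSV)
    m=(hsv[...,1]>90)&((hsv[...,0]<15)|(hsv[...,0]>170))&(abs(x-.565)<.06)&(y>-.2)&(y<.085)&(z<.04)
    A=np.c_[x[m],y[m],np.ones(m.sum())]; co=np.linalg.lstsq(A,z[m],rcond=None)[0]
    print('board plane',co,'z med',np.median(z[m]),'y range',np.percentile(y[m],[.5,99.5]))
print(status.sense()["time"],status.sense()["contact_force"])
```

```text
0.003 -0.02 [-0.22 -0.49 -1.67] 14.5667
0.005 -0.0216 [-0.41 -0.84 -1.89] 14.8167
0.0065 -0.0217 [-2.45  0.34  5.53] 15.0667
contact
top pile top z [0.09290128 0.0960371  0.09823623] [0.54683068 0.18596309] 2057
board plane [-0.00032715  0.00090377  0.01131388] z med 0.011126727057678865 y range [-0.1827287   0.05444484]
scene pile top z [0.07603922 0.09484324 0.09710063] [0.55370008 0.19064683] 2542
board plane [-0.00407884 -0.00040633  0.01230704] z med 0.01013172827071318 y range [-0.18286818  0.05803195]
17.275 [-0.46721375 -0.3043982  -0.71750933]
```

View pics/s8.png

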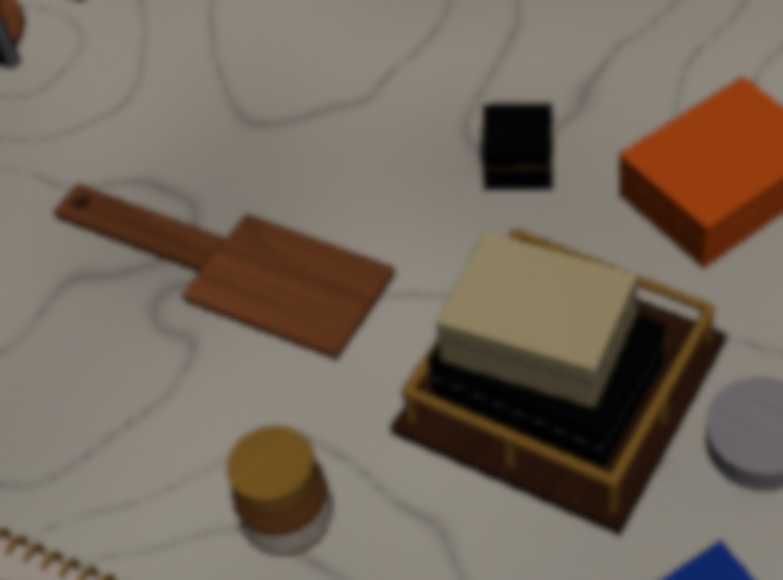

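View pics/t8.png

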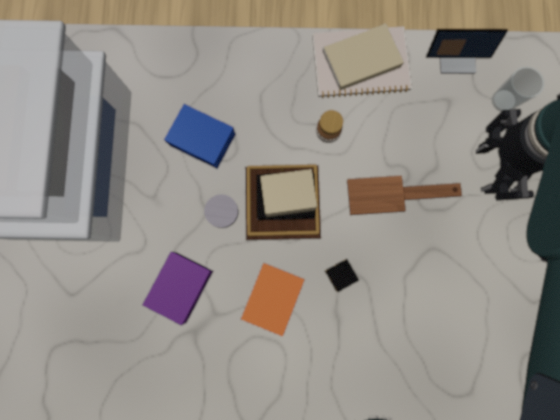

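The board lies flat (top at z≈10–11 mm, no tilt). It is about 50 mm clear of the tray. The pile top is at 95 mm, as it should be on the tray floor, and the gripper touches nothing.

```bash
python3 -c "
from cell import ticket
print(ticket.finish_job())"
```

```text
the job is handed in; nothing more can be done
None
```

I drew the board out by its handle, about 195 mm along its own axis. The rail held the boxes back, and I set the board down, released it and raised the gripper clear before handing in. The clock read about 17 s of the allowed 35.

**Last checks, all passed:**
- **Board:** it lies flat, with its top at about 10–11 mm and no tilt in either camera, and its blade ends about 50 mm short of the tray.
- **Boxes:** both are upright and stacked in the tray, with the pile top at about 95 mm, which matches standing on the tray floor.
- **Surroundings:** the look-alike boxes and the small loose things near the tray look unmoved, and the wrist force was at noise level.

**One failure and one disagreement:**
- **First grasp missed:** the fingers shut above the handle without touching it.
- **Fingertips not where stated:** the wrist camera's depth put the tips about 24 mm farther back than the stated TCP. I went by the measured tips, lowered in small force-checked steps, and the second grasp held throughout.

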